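# Mount a chain idler and lock it with its push-on clip

## Robot

A 7-joint arm with a two-finger parallel gripper is mounted at the origin on the work surface. World frame = base frame: x ahead of the robot, y to its left, z up, the work surface at z = 0. Lengths are in m, angles in rad, forces in N, time in s.
With the tool pointing down it reaches from about 0.425 to 0.95 m from the base axis. Payload 4.7 kg.
Tool frame: the origin (TCP) lies on the centre line of the jaws, within the pads' length; the fingertips stand robot.nose_length ahead of it and the grasp point (between the pads) lies 8 mm behind it (robot.nose_length is the distance from the TCP to the fingertips, in m); z points along the fingers, x is the direction in which the jaws open and shut, and the axes are right-handed (so a half turn about z gives the same grasp; the last joint's range is limited). The gripper opens to 85 mm and grips with 20 to 120 N. Pads are 22 mm wide; open, the fingers measure 114 mm over their backs; the gripper's body (76 mm by 85 mm) begins 54 mm behind the grasp point. The pads swing forward as they close: fully open they stand 13 mm farther back than shut.
Start: joints at [1.189, 0.469, -0.049, 1.532, 0.024, 1.141, -0.082], TCP at [0.233, -0.633, 0.242] pointing down, gripper open.
Joint ranges: [-2.59, 2.59], [-0.33, 1.99], [-1.39, 1.29], [0.1, 2.45], [-1.04, 4.18], [0.21, 1.99], [-2.66, 2.66]. Speed limits (rad/s): [2.57, 2.57, 3.14, 3.14, 3.14, 3.14, 3.14].

## Interface

Orientations are given as [roll, pitch, yaw] about the fixed x, y, z axes, in that order (R = Rz(yaw) Ry(pitch) Rx(roll)).
In Python, from plant import robot gives the robot as it stands. Calls block until the motion is done:
- robot.goto(position, orientation): joint-space move of the TCP to a pose.
- robot.move_straight(position, vel=0.15, attitude=None, contact_N=None): straight line of the TCP; attitude=None keeps the orientation; vel is the mean speed in m/s. With contact_N (N) it stops when the force on the tool has changed by that much, and returns True; else False.
- robot.move_joints(angles): joint-space move.
- robot.grip(opening, strength=None): opening from 0.0 (shut) to 1.0 (fully open); strength is the grip in N (None keeps the last); returns when the fingers have stopped.
- robot.sleep(seconds).
- robot.inverse_kinematics(position, orientation): joint angles nearest the present ones, or None.
- robot.sense(): the state.
- robot.grab_frame(name): name is "scene" or "top" or "wrist"; returns a dict with "image" (420x560x3 uint8, red, green, blue), "range_z" (420x560 float32, m along the optical axis (not along the pixel's ray), 0 where there is no reading), "fx", "fy", "cx", "cy" (pixels), "R" (3x3) and "t" (3): a world point X has camera coordinates R X + t. Camera axes: x right, y down, z forward; pixel columns grow to the right and rows downward; lengths in m; the calibration is good to about 2 mm. A picture is of the moment at which its call begins.
A pose or a line that the arm cannot do raises robot.IKError and nothing moves.
- robot.close_job(): hands the job in, once; it reports no verdict.
The state is a dict: "t": time; "joint_pos": joint angles; "joint_velocities": joint speeds; "effort": joint torques, N m; "tcp_pos": TCP position; "tcp_rot": TCP orientation; "wrist_force": force on the tool from outside, world axes, zero at the start; "torque": the same for the moment, N m; "opening": opening from 0.0 (shut) to 1.0 (fully open).
Only numpy, scipy, OpenCV 4.12 (cv2) and the standard library are available. Lean on these libraries where they do the work, as an engineer would, in place of code of your own. Each camera call takes 0.05 s, during which the arm holds its last target.

## Task

Put the toothed chain idler on the upright stub axle held in the vice, right down on its shoulder. Then take the plastic retaining clip by its thumb rib and, with its jaws lying level on the idler's boss, press it sideways into the axle's groove until it snaps in, and finish with a firm push of about 15 N so that it is seated hard against the bottom of the groove. Never press the clip with more than 25 N. Leave both parts in place and the other things on the bench where they are.

Things in the scene. Friction and masses are not known exactly. Their poses are not given: they have to be found in the camera images.
- idler: Chain idler wheel lying flat: two black guide discs 56 mm across, grey teeth between them, and a steel boss 30 mm across, 18 mm long, plain bore 22 mm; about 90 g, both faces alike. The discs' rim, solid from 3 to 15 mm above the boss's underside, can be gripped. Origin on the bore's axis at the underside of the boss; z up.
- clip: White plastic push-on retaining clip lying flat, 52 mm long, 27 mm wide, 6 mm thick. Origin on the axis of its round seat, at the underside: this point lies on the axle's axis when seated. x points out of its open mouth (the pressing direction), z up. Level and in line it resists with up to about 6 N from 11 to 6 mm before home, then draws itself in, and stops when its seat meets the groove's core.
- clip_rib (a point): Middle of the clip's upright thumb rib, to hold it by: 26.8 mm behind the clip's origin, 10 mm above its underside. The rib is 9 mm wide (across the clip), 23 mm long (along the clip's x) and 20 mm high, from the underside up.
- clip_mouth (a point): Midway between the noses of the clip's two sprung jaws, 5.9 mm ahead of its origin, 3 mm above its underside. The noses (2.5 mm radius) stand 10.4 mm apart and must spread to 14 mm to pass the core; their flared lips reach 14 mm ahead of the origin. The jaws are slippery.
- axle: Upright round steel stub axle in the vice; the clip may come from any side. Origin on its axis at the top of the shoulder (34 mm across, 86 to 93 mm above the bench) where the idler comes to rest; z up. Up from there: 20 mm thick to 17.2 mm, groove with a 14 mm core to 25.3 mm, 20 mm thick to 28.3 mm, then a cone narrowing to 13 mm at the tip, 33 mm up.
- groove (a point): Point on the axle's axis 18 mm above its shoulder, where the clip's origin comes to lie. The top of the boss of a seated idler is at this height, just above the groove's lower edge, so that a clip sliding level on the boss enters the groove, with 1.3 mm of room above it.
- vice: Grey bench vice with soft jaws, bolted down; origin on the bench under the middle of its jaws, x along its screw, away from the handle. Jaws 92 mm wide (y), from 66 mm before to 71 mm behind the origin, top 79 mm up; the axle's aluminium arm is clamped level between them. Its cross handle, 125 mm wide, lies 115 mm before the origin, 36 mm up; the anvil reaches 119 mm behind.
- bell: Bystander: orange plastic bell, 54 mm across, 34 mm high; origin under its middle.
- hanger: Bystander: silver aluminium derailleur hanger, a flat bent piece about 75 mm long, 7 mm thick; origin under its long half.
- cup: Bystander: white ceramic cup of screws, 74 mm across, 75 mm high; origin under its middle.
- lamp: Bystander: black plastic rear lamp, 32 x 58 mm, 22 mm high; origin under its middle.
- grease: Bystander: grease jar, 52 mm across, 50 mm high; origin under its middle.
- dish: Bystander: low steel dish of nuts, 90 mm across, 18 mm high; origin under its middle.
- tyre_lever: Bystander: black tyre lever lying flat, 127 mm long, 16 mm wide; origin under its middle, x along it.
Mind the look-alikes: they are no part of the job. What is shaped like the idler but pink is not meant. There is more than one size of the clip; the job needs the smaller.

How it is judged:
On the way, in this order (a step that is already met when the one before it is completed fails the run):
1. the idler is on the axle, down on its shoulder (horizontal distance between idler and axle below 0.003 m and z of idler in the frame of axle between -0.002 and 0.0025 m), for 0.2 s.
2. the clip is in the groove and is pushed firmly against its core (all of step 1 and horizontal distance between clip and groove below 0.002 m and z of clip in the frame of groove between -0.0025 and 0.003 m and angle between clip's own z axis and vertical below 0.2 rad and contact force between clip and axle above 10 N), for 0.1 s.
At the end, for the whole second after the job is handed in: The idler's axis is within 3 mm of the axle's and its underside within 2.5 mm of the shoulder; the clip is seated in the groove: its origin within 2 mm of the axle's axis and between 2.5 mm below and 3 mm above the groove point, tilted less than 0.2 rad; both released and at rest (all of step 1 and horizontal distance between clip and groove below 0.002 m and z of clip in the frame of groove between -0.0025 and 0.003 m and angle between clip's own z axis and vertical below 0.2 rad and linear speed of each of clip, idler below 0.02 m/s); the robot touches nothing.
It fails at once if the clip is rammed: more than 25 N between it and the axle (contact force between clip and axle above 25 N).
It fails at once if the clip is crushed down on the idler: more than 25 N (contact force between clip and idler above 25 N).
It fails at once if another thing on the bench was moved by more than 20 mm (distance of any of bell, hanger, cup, lamp, grease, dish, tyre_lever from where it was at the start of the episode above 0.02 m).
It also fails if it takes over 64 s, if anything falls off the work surface, if the arm or the gripper's body presses on something with over 40 N, if the wrist force passes 120 N, or if a joint passes its speed limit or range.

## Working session

There is one attempt and no reset: what is moved stays moved. The work goes in short steps, each a Python script; the robot and the scene stay as the last script left them, time stands still between calls to the robot, and variables do not carry over. Pictures are saved under pics/ and viewed, and the job is handed in when it is done.

```bash
ls; mkdir -p pics; python3 - <<'E'
from plant import robot
import cv2,pickle
s=robot.sense(); print(s, robot.nose_length)
for n in ("scene","top","wrist"):
    f=robot.grab_frame(n); cv2.imwrite(f"pics/{n}0.png",f["image"][:,:,::-1]); pickle.dump(f,open(f"pics/{n}0.pkl","wb"))
    print(n,f["fx"],f["R"],f["t"])
E
```

```text
pics
{'t': 0.0, 'joint_pos': array([ 1.18908041,  0.4694781 , -0.04862939,  1.53369984,  0.02408009,
        1.14097273, -0.08229455]), 'joint_velocities': array([ 7.83459177e-04,  7.46794625e-04, -1.45712890e-03, -5.32939375e-04,
        1.61490266e-03,  1.45322377e-05,  1.09679664e-03]), 'effort': array([ 8.15547719e-04, -5.10312510e+01, -4.64810547e-02, -2.37709951e+01,
        1.07440675e-02,  7.71642110e-03, -8.62367564e-07]), 'tcp_pos': array([ 0.23308257, -0.63288366,  0.24123427]), 'tcp_rot': array([ 3.14155483e+00,  1.97301579e-03, -1.21792081e+00]), 'wrist_force': array([-0.4956888 ,  0.05779426, -0.42300123]), 'torque': array([-0.00800437, -0.02026675, -0.01368311]), 'opening': 0.9953870349312463} 0.011
scene 419.36781396804196 [[ 0.72946209  0.68399343  0.00616923]
 [ 0.47293072 -0.49781186 -0.72699374]
 [-0.49418782  0.53323198 -0.68661638]] [-0.43452959 -0.18461698  1.20883481]
top 412.7490464712578 [[-0.02480331 -0.99955014  0.01686173]
 [-0.98920235  0.02210251 -0.14487993]
 [ 0.14444207 -0.02027317 -0.98930556]] [0.05791624 0.55107736 0.94872798]
wrist 289.08020628762756 [[ 3.45551475e-01 -9.38399672e-01 -4.82661044e-04]
 [-9.05637643e-01 -3.33621987e-01  2.61757197e-01]
 [-2.45793894e-01 -9.00134695e-02 -9.65133637e-01]] [-0.67435647 -0.03435503  0.37675195]
```

View pics/top0.png

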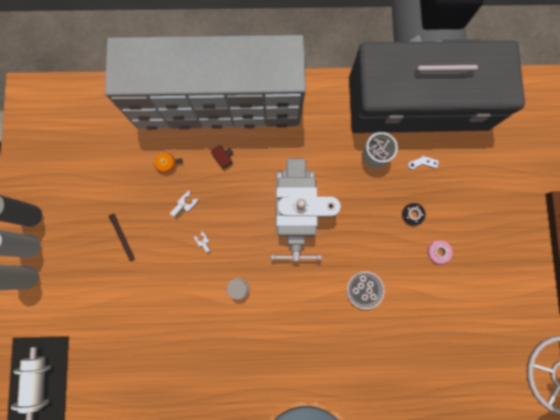

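View pics/scene0.png

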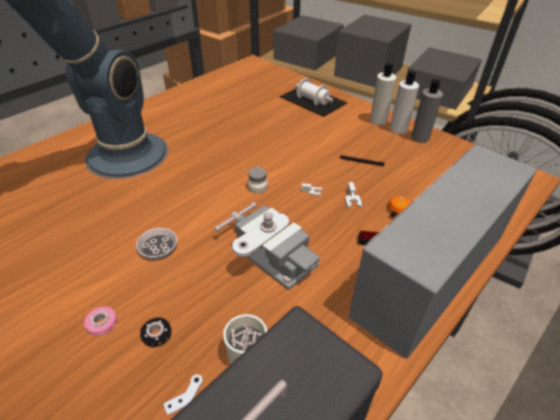

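View pics/wrist0.png

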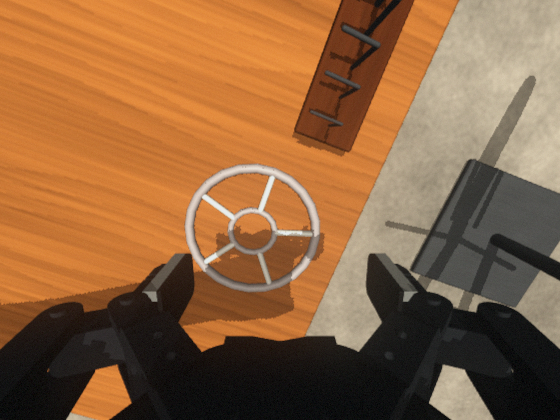

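The top view shows the black idler at (413,214), the pink decoy at (440,252) and the axle tip at (301,204). The small clip is at (203,242) and the larger look-alike at (184,204). Next I'll zoom in and compute coarse positions.

```bash
cat > h.py <<'E'
import numpy as np, cv2, pickle
def ray(f,u,v):
    d=np.array([(u-f["cx"])/f["fx"],(v-f["cy"])/f["fy"],1.0]); R=f["R"]
    return -R.T@f["t"], R.T@d
def onplane(f,u,v,z):
    o,d=ray(f,u,v); return o+d*(z-o[2])/d[2]
def proj(f,X):
    c=f["R"]@np.asarray(X)+f["t"]; return np.array([f["fx"]*c[0]/c[2]+f["cx"],f["fy"]*c[1]/c[2]+f["cy"]])
def cloud(f):
    z=f["range_z"]; v,u=np.mgrid[0:z.shape[0],0:z.shape[1]]
    c=np.stack([(u-f["cx"])/f["fx"]*z,(v-f["cy"])/f["fy"]*z,z],-1)
    P=(c-f["t"])@f["R"]; P[z<=0]=np.nan; return P
def save(f,n,crop=None,s=1):
    im=f["image"][:,:,::-1]
    if crop: im=im[crop[1]:crop[3],crop[0]:crop[2]]
    cv2.imwrite(f"pics/{n}.png",cv2.resize(im,None,fx=s,fy=s,interpolation=cv2.INTER_CUBIC))
    pickle.dump(f,open(f"pics/{n}.pkl","wb"))
E
python3 - <<'E'
from h import *
f=pickle.load(open("pics/top0.pkl","rb")); print(f["cx"],f["cy"])
for n,u,v,z in [("idler",413,214,.018),("pink",440,252,.018),("axle",301,204,.126),("clipS",203,242,.006),("clipL",184,204,.006),("handle",297,258,.036)]: print(n,onplane(f,u,v,z).round(3))
save(f,"top0z",(150,120,460,320),2.5)
E
```

```text
280.9464806563287 215.38794657705495
idler [ 0.552 -0.281  0.018]
pink [ 0.457 -0.34   0.018]
axle [0.564 0.002 0.126]
clipS [0.496 0.236 0.006]
clipL [0.591 0.284 0.006]
handle [0.45  0.009 0.036]
```

View pics/top0z.png

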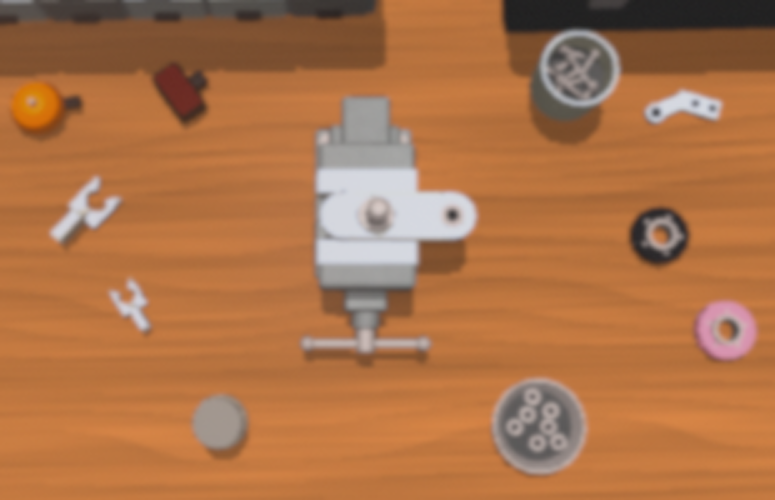

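```bash
python3 - <<'E'
from plant import robot
from h import *
P=[0.552,-0.281,0.17]
for yaw in np.arange(-3,3.2,.5):
    q=robot.inverse_kinematics(P,[np.pi,0,yaw]); print(round(yaw,2),None if q is None else q.round(2))
robot.goto(P,[np.pi,0,-1.2]); print(robot.sense()["t"],robot.sense()["tcp_pos"])
robot.sleep(.2)
save(robot.grab_frame("wrist"),"w1"); save(robot.grab_frame("top"),"t1",(150,120,460,320),2.5)
E
```

```text
-3.0 [ 0.29  0.45  0.16  1.76 -0.08  0.94 -2.52]
-2.5 [ 0.36  0.45  0.05  1.75 -0.03  0.95 -2.07]
-2.0 [ 0.44  0.45 -0.05  1.75  0.03  0.95 -1.62]
-1.5 [ 0.51  0.45 -0.15  1.74  0.08  0.95 -1.17]
-1.0 [ 0.58  0.46 -0.24  1.74  0.13  0.96 -0.71]
-0.5 [ 0.65  0.47 -0.34  1.73  0.18  0.97 -0.26]
0.0 [ 0.73  0.49 -0.44  1.73  0.24  0.98  0.19]
0.5 [ 0.79  0.5  -0.53  1.72  0.3   0.99  0.65]
1.0 [ 0.84  0.52 -0.61  1.72  0.34  1.01  1.11]
1.5 [ 0.9   0.54 -0.7   1.72  0.4   1.03  1.56]
2.0 [ 1.16  0.76 -1.18  1.7   0.75  1.21  1.79]
2.5 [ 1.16  0.76 -1.18  1.7   0.75  1.21  2.29]
3.0 [-0.32  0.69  1.11  1.79 -0.7   1.11 -2.25]
1.9 [ 0.55135217 -0.28287247  0.17015959]
```

View pics/w1.png

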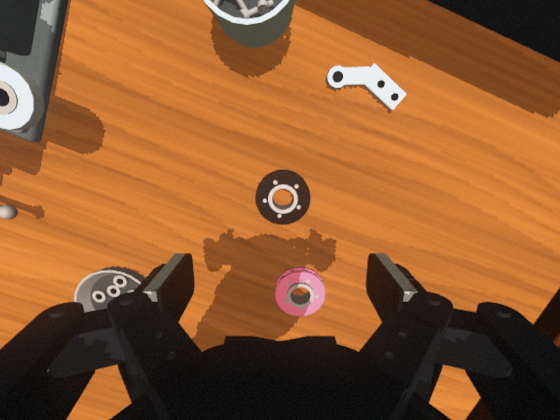

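The wrist view shows the black idler at (283,196) and the pink one at (300,292). I'll measure the disc and bore centres.

```bash
cat >> h.py <<'E'
def idler_c(f,guess,z=0.015):
    im=f["image"].astype(int); u0=proj(f,[guess[0],guess[1],z]); 
    m=(im.max(2)<75).astype(np.uint8)
    # brown-dark ok; keep component(s) near guess
    n,l,s,c=cv2.connectedComponentsWithStats(m)
    best=None
    for i in range(1,n):
        if s[i,4]>60 and np.hypot(*(c[i]-u0))<25 and (best is None or s[i,4]>s[best,4]): best=i
    cs,_=cv2.findContours((l==best).astype(np.uint8),cv2.RETR_EXTERNAL,cv2.CHAIN_APPROX_NONE)
    h=cv2.convexHull(cs[0]); e=cv2.fitEllipse(cs[0])
    return onplane(f,*e[0],z),e,s[best]
E
python3 - <<'E'
from h import *
for n in("w1","t1"):
    f=pickle.load(open(f"pics/{n}.pkl","rb")); r=idler_c(f,(.552,-.281)); print(n,r)
    if n=="w1": save(f,"w1z",(233,146,333,246),6)
E
```

```text
w1 (array([ 0.5534411 , -0.28477941,  0.015     ]), ((282.6090087890625, 196.79818725585938), (52.33827590942383, 52.76926803588867), 9.068560600280762), array([ 256,  170,   54,   54, 1347], dtype=int32))Traceback (most recent call last):
  File "<stdin>", line 3, in <module>
  File "h.py", line 27, in idler_c
    h=cv2.convexHull(cs[0]); e=cv2.fitEllipse(cs[0])
                     ~~^^^
IndexError: tuple index out of range
```

View pics/w1z.png

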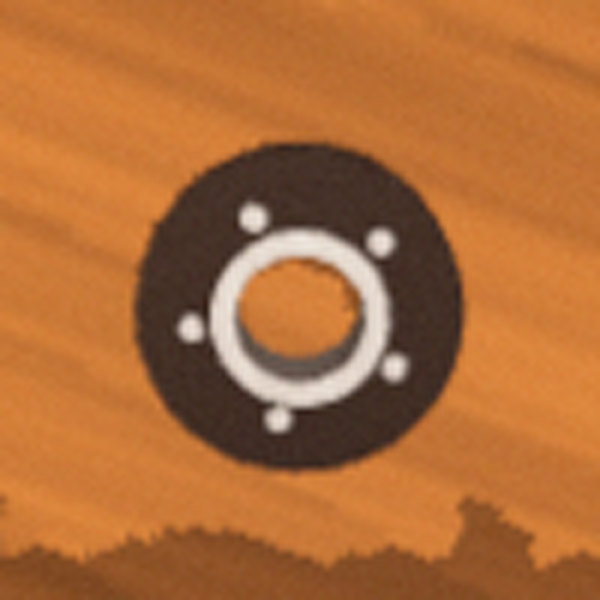

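The idler is at about (0.5534, -0.2848). I'll grasp and lift it, then look at the axle from the wrist on the way.

```bash
python3 - <<'E'
from plant import robot
from h import *
o=[np.pi,0,-1.2]
c=[0.5534,-0.2848]
robot.move_straight(c+[0.05],vel=.15); robot.move_straight(c+[0.0125],vel=.06,contact_N=8)
robot.sleep(.15); print(robot.sense()["t"],robot.sense()["tcp_pos"])
robot.grip(0.0,40); s=robot.sense(); print(s["t"],s["opening"],s["tcp_pos"])
robot.move_straight(c+[0.17],vel=.2); print(robot.sense()["wrist_force"])
save(robot.grab_frame("wrist"),"w2")
robot.goto([0.55,-0.10,0.22],o); robot.sleep(.2); s=robot.sense();print(s["t"],s["opening"],s["tcp_pos"],s["wrist_force"])
save(robot.grab_frame("wrist"),"w3");save(robot.grab_frame("scene"),"s3");save(robot.grab_frame("top"),"t3")
E
```

```text
4.075 [ 0.55376441 -0.28492834  0.01294356]
4.4833 0.6366444779619579 [ 0.55352913 -0.28489904  0.01332568]
[-0.1498171  -0.41298358 -0.72898863]
6.4667 0.6375161994561299 [ 0.54971528 -0.10233026  0.21920061] [ 0.52319008  0.93149441 -0.61793581]
```

View pics/w3.png

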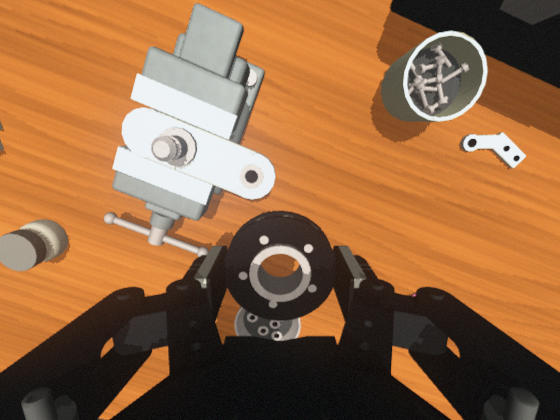

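View pics/w2.png

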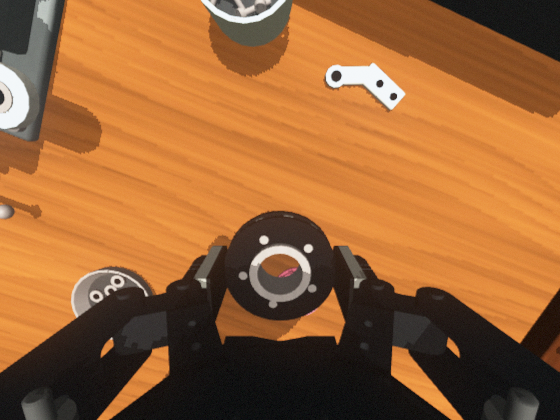

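View pics/s3.png

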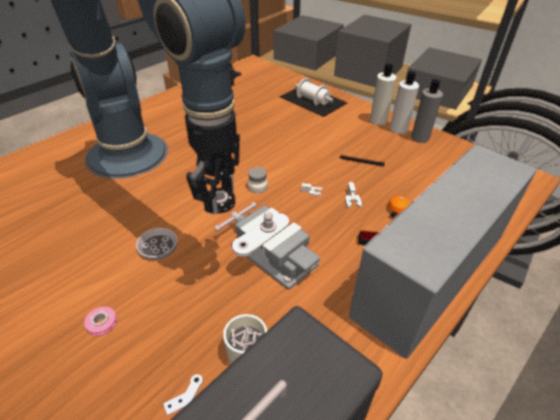

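The idler is held squarely, with its boss ring at about (282,273) in the wrist view. The axle tip is at about (165,150), with its shoulder ring around it. I'll refine both from this image.

```bash
python3 - <<'E'
from h import *
f=pickle.load(open("pics/w3.pkl","rb"))
save(f,"w3a",(130,105,220,185),8)
save(f,"w3b",(220,205,340,325),5)
f=pickle.load(open("pics/top0.pkl","rb")); save(f,"t0a",(275,180,330,230),12)
f=pickle.load(open("pics/scene0.pkl","rb")); save(f,"s0a",(235,190,305,250),10)
E
```

```text
(no output)
```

View pics/w3a.png

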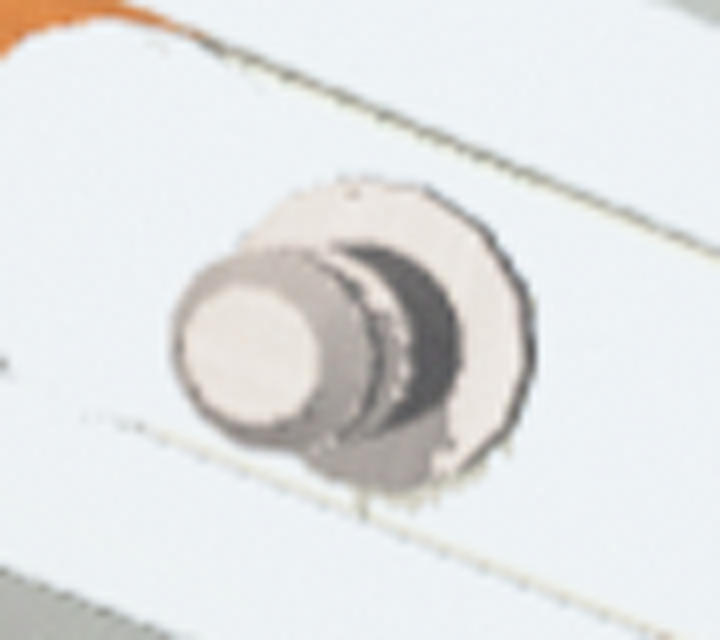

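View pics/w3b.png

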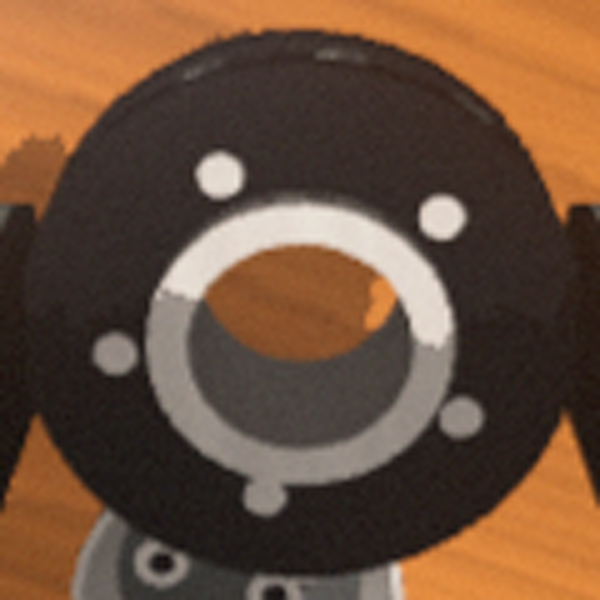

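View pics/t0a.png

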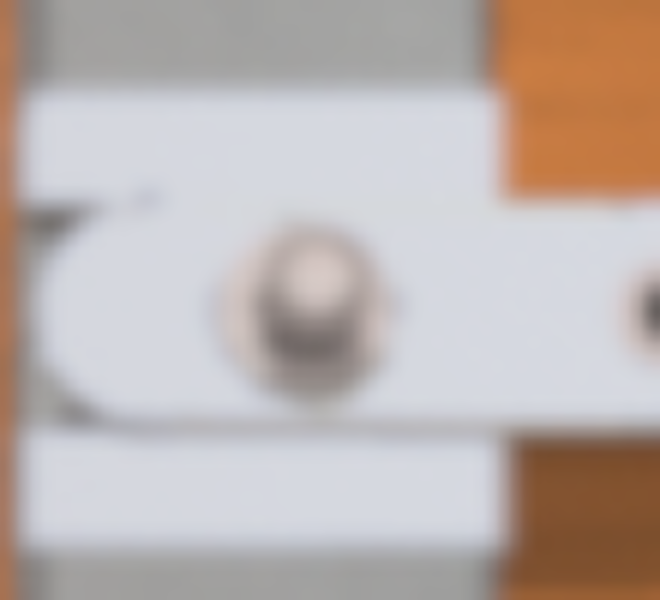

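View pics/s0a.png

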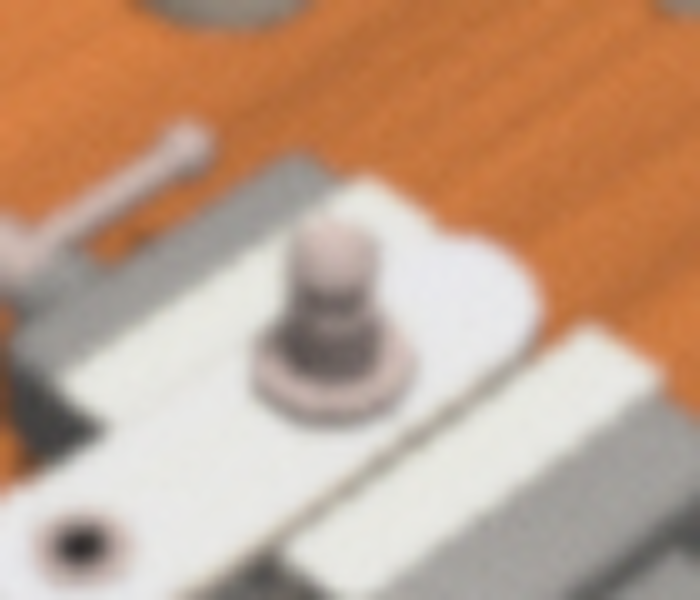

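```bash
python3 - <<'E'
from h import *
f=pickle.load(open("pics/w3.pkl","rb"))
print("tip",onplane(f,160.9,148.7,.126),"shoulder",onplane(f,177.1,146.8,.093))
b=onplane(f,280.0,273.2,.2239); print("boss",b, b[:2]-[.54972,-.10233])
for u,v in((147,343),(457,343),(302,200),(302,485)): print(onplane(f,220+u/5-.4,205+v/5-.4,.2239)-b)
f=pickle.load(open("pics/top0.pkl","rb"))
print("top tip",onplane(f,275+320/12-.5,180+285/12-.5,.126), "shoulder",onplane(f,275+303/12-.5,180+312/12-.5,.093))
f=pickle.load(open("pics/scene0.pkl","rb"))
print("scene shoulder",onplane(f,235+33.1-.45,190+36.2-.45,.093),"tip",onplane(f,235+33.3-.4,190+24.5-.4,.126))
E
```

```text
tip [0.56603022 0.00059708 0.126     ] shoulder [ 5.66048483e-01 -4.72351814e-04  9.30000000e-02]
boss [ 0.54907549 -0.10265604  0.2239    ] [-0.00064451 -0.00032604]
[-0.00534609  0.01393026  0.        ]
[ 0.0053476  -0.01393421  0.        ]
[0.01377961 0.0053017  0.        ]
[-0.01448906 -0.00557466  0.        ]
top tip [0.56560152 0.00164148 0.126     ] shoulder [0.56625923 0.00268728 0.093     ]
scene shoulder [0.56588039 0.00152858 0.093     ] tip [0.56665929 0.00191098 0.126     ]
```

```bash
python3 - <<'E'
from plant import robot
from h import *
o=[np.pi,0,-1.2]
robot.goto([.5665,.001,.17],o); robot.sleep(.3); s=robot.sense();print(s["t"],s["tcp_pos"],s["wrist_force"])
e=s["tcp_pos"][:2]-[.5665,.001]
h=robot.move_straight([.5665-e[0],.001-e[1],.128],vel=.08,contact_N=8)
s=robot.sense();print(h,s["t"],s["tcp_pos"],s["wrist_force"])
if not h:
    h=robot.move_straight([.5665-e[0],.001-e[1],.1055],vel=.04,contact_N=10)
    robot.sleep(.1); s=robot.sense();print(h,s["t"],s["tcp_pos"],s["wrist_force"])
save(robot.grab_frame("wrist"),"w4");save(robot.grab_frame("scene"),"s4",(200,120,340,260),5)
E
```

```text
7.45 [ 5.66761897e-01 -2.59623389e-04  1.70467738e-01] [ 0.50305284  0.04443452 -0.23165257]
False 8.125 [0.56604053 0.00227266 0.12775634] [-0.20973579  0.00689212 -0.45482226]
True 8.8083 [0.56596621 0.00209333 0.10532259] [-1.00885313  0.23838715  4.83228717]
```

View pics/w4.png

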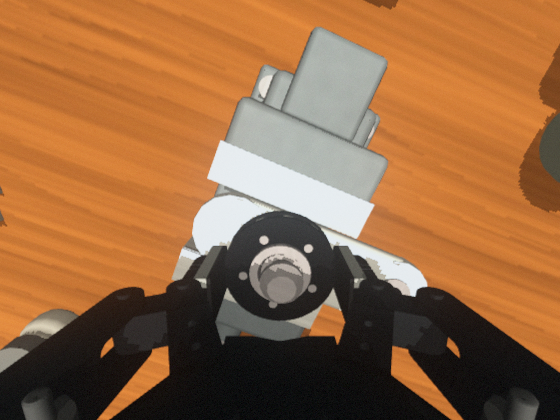

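View pics/s4.png

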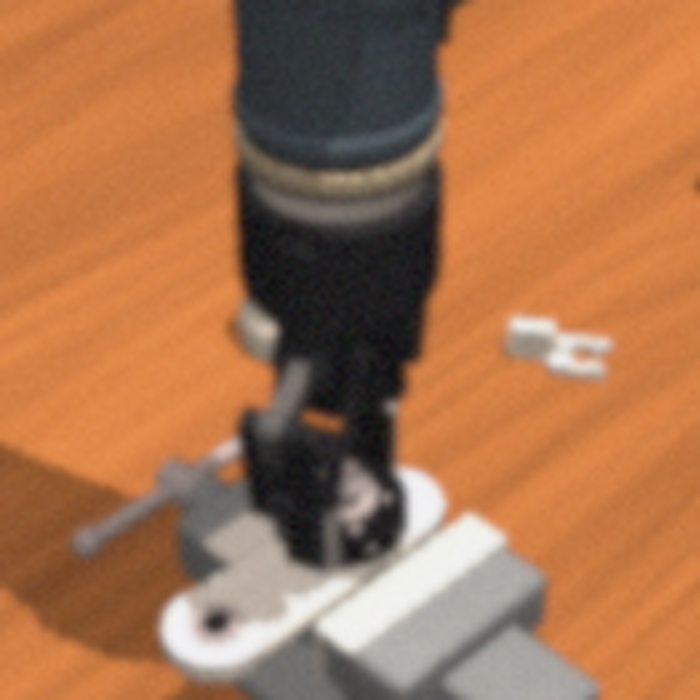

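The idler bottomed at the expected height, with the axle standing in its bore at about (283,285). I'll release it, check the seating, and go and look at the clip.

```bash
python3 - <<'E'
from plant import robot
from h import *
robot.grip(0.85); robot.sleep(.1)
robot.move_straight([.566,.002,.2],vel=.2); robot.move_straight([.50,.05,.22],vel=.25)
save(robot.grab_frame("wrist"),"w5")
yaw=-1.2
robot.goto([.47,.215,.17],[np.pi,0,yaw]); robot.sleep(.3);s=robot.sense();print(s["t"],s["tcp_pos"],s["joint_pos"].round(2))
f=robot.grab_frame("wrist");save(f,"w6")
save(robot.grab_frame("scene"),"s6",(220,180,340,270),6)
E
```

```text
11.5167 [0.47074193 0.21376905 0.17030454] [-0.16  0.33 -0.42  1.96  0.17  0.88 -1.87]
```

View pics/w5.png

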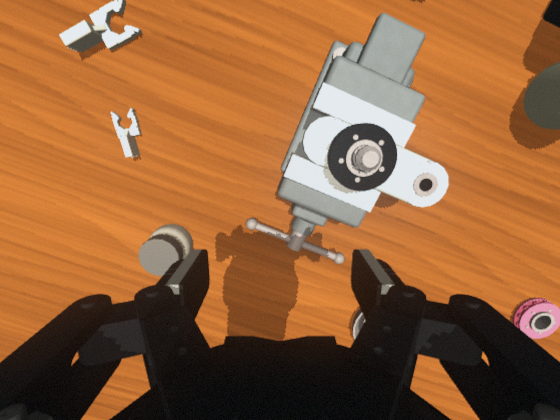

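View pics/w6.png

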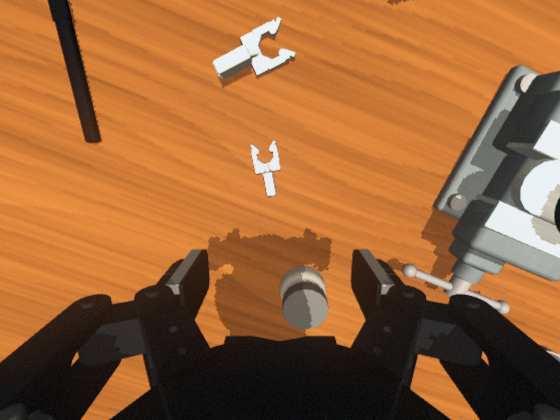

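View pics/s6.png

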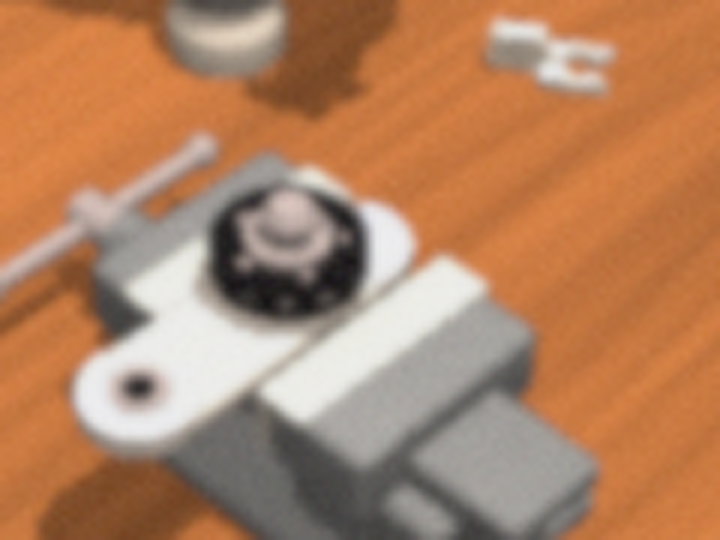

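The idler is seated with the groove showing above its boss. The small clip has its jaws at (266,158) and its rib at (270,184) in the wrist view. I'll zoom in to measure it.

```bash
python3 - <<'E'
from h import *
f=pickle.load(open("pics/w6.pkl","rb"))
save(f,"w6z",(230,130,310,205),8)
m=(f["image"].min(2)>150).astype(np.uint8); n,l,s,c=cv2.connectedComponentsWithStats(m)
for i in range(1,n):
    if s[i,4]>50: print(s[i],c[i])
print(cloud(f)[160:200:3,269,2].round(3))
E
```

```text
[ 213   17   82   59 1674] [252.98446834  51.03703704]
[ 440   67   98  142 1016] [493.49507874 125.14665354]
[ 477  112   83  168 6363] [531.20100581 213.93367908]
[250 140  30  56 687] [266.54294032 166.88500728]
[467 254  35  19 282] [483.34042553 263.29787234]
[407 267  45  23 306] [428.0620915  277.83986928]
[451 268  58  45 579] [476.30569948 289.42659758]
[302 273  24  20 149] [313.02013423 279.22818792]
[-0.001  0.005  0.006  0.006  0.018  0.019  0.02   0.019  0.019  0.019
  0.02   0.018 -0.    -0.001]
```

View pics/w6z.png

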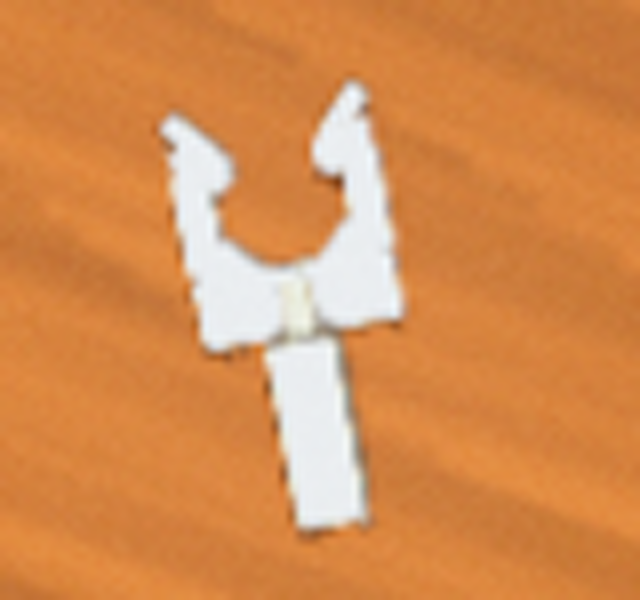

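```bash
python3 - <<'E'
from h import *
f=pickle.load(open("pics/w6.pkl","rb"))
w=lambda x,y,z:onplane(f,230+(x+.5)/8-.5,130+(y+.5)/8-.5,z)
C=np.array([w(265,354,.02),w(335,341,.02),w(368,520,.02),w(298,531,.02)])
print(C.round(4)); r=C.mean(0); 
a=(C[0]+C[1]-C[2]-C[3])[:2]; print("rib",r, "len",np.linalg.norm(a)/2,"yaw",np.arctan2(a[1],a[0]))
b=(C[0]+C[3]-C[1]-C[2])[:2]; print("wid",np.linalg.norm(b)/2,np.arctan2(b[1],b[0])-np.pi/2)
B=[w(207,350,.006),w(403,318,.006),w(168,125,.006),w(360,88,.006)]
d=(B[0]-B[1]);print("back edge yaw",np.arctan2(d[1],d[0])-np.pi/2,np.linalg.norm(d))
a=(B[2]+B[3]-B[0]-B[1]); print("yaw jaws",np.arctan2(a[1],a[0]), np.linalg.norm(a)/2)
m=(f["image"].min(2)>150).astype(np.uint8); n,l,s,c=cv2.connectedComponentsWithStats(m)
h=cloud(f)[...,2]; k=(l==l[183,269])&(h>.013); v,u=np.nonzero(k); print(k.sum(),u.mean(),v.mean(), onplane(f,u.mean(),v.mean(),.02))
P=np.array([onplane(f,x,y,.02)[:2] for x,y in zip(u,v)]);e=np.linalg.eigh(np.cov(P.T));print(np.arctan2(e[1][1,1],e[1][0,1]),np.sqrt(12*e[0]))
from plant import robot
for yaw in (0.58+np.pi/2,.58-np.pi/2):
  for p in ([r[0],r[1],.03],[.566-.04,.002-.025,.124]): 
    q=robot.inverse_kinematics(p,[np.pi,0,yaw]); print(yaw,None if q is None else q.round(2))
E
```

```text
[[0.4881 0.2381 0.02  ]
 [0.4927 0.2307 0.02  ]
 [0.4733 0.219  0.02  ]
 [0.4689 0.2266 0.02  ]]
rib [0.48073121 0.22858383 0.02      ] len 0.02251748247028587 yaw 0.5400988354483872
wid 0.008760250541751977 0.5392636388408474
back edge yaw 0.5296962830578851 0.025410076060676103
yaw jaws 0.5359509485939252 0.028751007010198438
208 268.9855769230769 183.48557692307693 [0.48137826 0.22899201 0.02      ]
-2.5960185034575396 [0.00858499 0.02386648]
2.1507963267948966 [ 0.3   0.9  -1.19  2.    1.02  1.02  0.75]
2.1507963267948966 [ 0.81  0.68 -1.18  1.96  0.74  1.03  1.44]
-0.9907963267948966 [-0.23  0.56 -0.38  2.03  0.35  0.62 -1.83]
-0.9907963267948966 [ 0.25  0.4  -0.36  1.99  0.19  0.79 -1.21]
```

Clip yaw is 0.54 rad, with the rib centre at (0.481, 0.2287). I'll grip the rib, lift it, and compare clip and axle in the wrist view from a stand-off pose.

```bash
python3 - <<'E'
from plant import robot
from h import *
yc=.538; o=[np.pi,0,yc-np.pi/2]; r=np.array([.4810,.2287])
robot.goto([*r,.06],o); robot.grip(.45); robot.sleep(.25); s=robot.sense(); e=s["tcp_pos"][:2]-r; print(s["t"],e,s["tcp_rot"])
t=r-e
robot.move_straight([*t,.013],vel=.06,contact_N=6); robot.sleep(.2); s=robot.sense();print(s["tcp_pos"],s["wrist_force"])
robot.grip(0,80); robot.sleep(.1); s=robot.sense();print(s["t"],s["tcp_pos"],s["tcp_rot"],s["opening"],s["wrist_force"])
robot.move_straight([*t,.17],vel=.2)
ax=np.array([.5659,.0015]); u=np.array([np.cos(yc),np.sin(yc)])
p=ax-u*(26.8+35)/1000
robot.goto([*p,.18],o)
robot.move_straight([*p,.128],vel=.12); robot.sleep(.3); s=robot.sense();print(s["t"],p,s["tcp_pos"],s["tcp_rot"],s["opening"],s["wrist_force"])
save(robot.grab_frame("wrist"),"w7");save(robot.grab_frame("scene"),"s7",(220,160,340,250),6);save(robot.grab_frame("top"),"t7")
E
```

```text
12.8167 [-2.12255876e-05 -3.17061856e-05] [ 3.14159218e+00 -1.80907241e-05 -1.03287762e+00]
[0.48130581 0.22884176 0.01339449] [ 0.62812576 -0.07832586 -0.58257214]
14.4333 [0.48109836 0.22877907 0.01336343] [-3.14139187e+00 -1.99575646e-04 -1.03279759e+00] 0.08111096996669359 [-1.13465429 -1.0860378   5.73350097]
17.2667 [ 0.51283016 -0.03016753] [ 0.51323285 -0.03017653  0.12863375] [-3.14056277e+00 -7.53661496e-04 -1.03287488e+00] 0.0841418886962105 [ 0.85199908 -0.6287169   0.18682929]
```

View pics/w7.png

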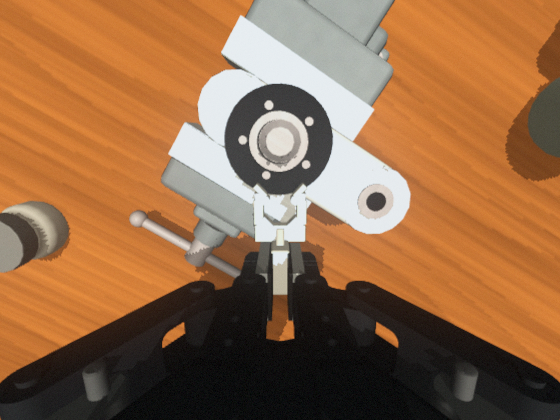

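View pics/s7.png

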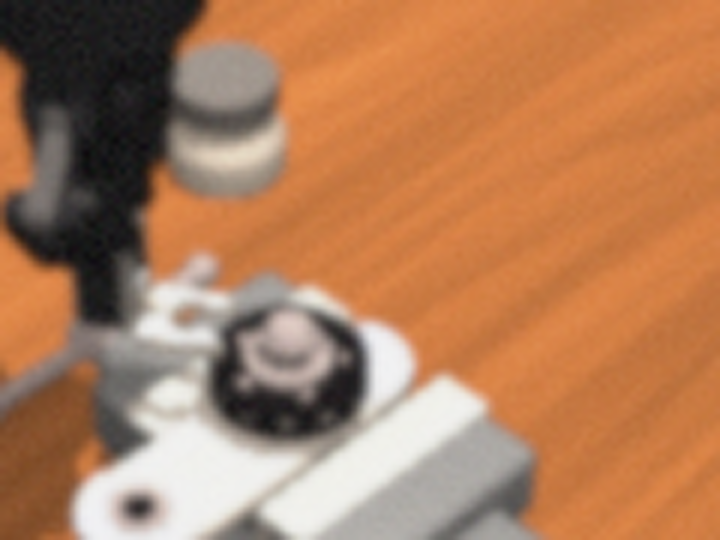

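```bash
python3 - <<'E'
from h import *
f=pickle.load(open("pics/w7.pkl","rb"))
save(f,"w7z",(220,80,340,300),3.6/1.32)
save(f,"w7y",(220,100,340,190),6)
save(f,"w7x",(235,175,325,300),4.8)
E
```

```text
(no output)
```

View pics/w7y.png

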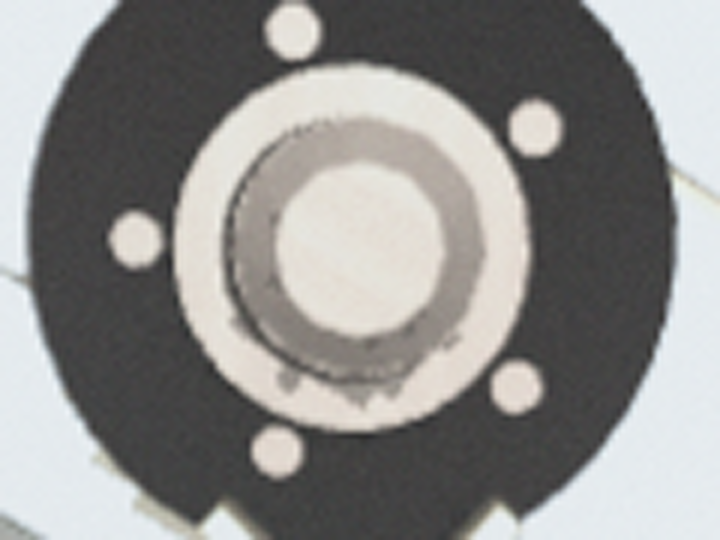

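View pics/w7x.png

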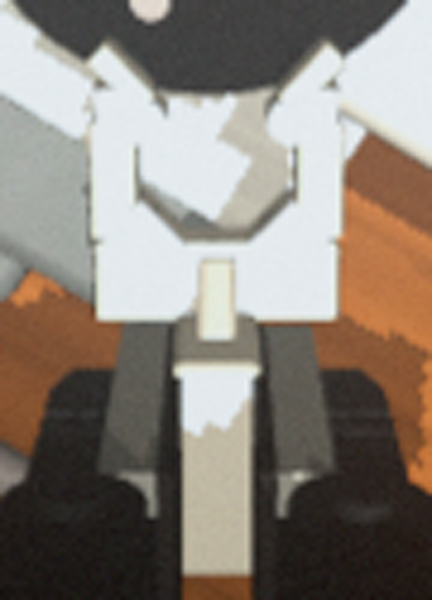

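```bash
python3 - <<'E'
from h import *
f=pickle.load(open("pics/w7.pkl","rb"))
Y=lambda x,y,z:onplane(f,220+(x+.5)/6-.5,100+(y+.5)/6-.5,z)[:2]
X=lambda x,y,z:onplane(f,235+(x+.5)/4.8-.5,175+(y+.5)/4.8-.5,z)[:2]
yc=.538;u=np.array([np.cos(yc),np.sin(yc)]);n=np.array([-u[1],u[0]]); t=np.array([.51323,-.03018])
def pr(s,p): print(s,p.round(4),"along",round(1e3*(p-t)@u,2),"lat",round(1e3*(p-t)@n,2))
pr("tip",Y(360,249,.126)); pr("head",Y(357.5,248,.1213)); pr("boss",Y(351,247,.111))
zt=.1212
pr("lips",X(216.5,42,zt)); pr("jawmid",X(216,150,zt)); pr("base",X(217.5,320,zt)); pr("rib end",X(216,575,zt+.014)); pr("ribfront",X(217,372,zt+.014))
for p in((90,150),(342,150),(97,320),(338,320)): pr("e",X(*p,zt))
E
```

```text
tip [0.5655 0.0013] along 60.97 lat 0.23
head [0.5653 0.0014] along 60.89 lat 0.42
boss [0.5648 0.0017] along 60.64 lat 0.96
lips [ 0.5482 -0.0091] along 40.87 lat 0.17
jawmid [ 0.5385 -0.0148] along 29.61 lat 0.22
base [ 0.5226 -0.0245] along 10.9 lat 0.06
rib end [ 0.5036 -0.0356] along -11.08 lat 0.25
ribfront [ 0.5226 -0.0244] along 11.04 lat 0.15
e [ 0.5319 -0.0037] along 29.62 lat 13.2
e [ 0.5452 -0.026 ] along 29.6 lat -12.77
e [ 0.516  -0.0135] along 10.92 lat 12.9
e [ 0.5291 -0.0356] along 10.89 lat -12.78
```

Clip and axle agree laterally to within about 0.2 mm, and the clip is 34 mm short of home. Next I'll move in to 20.5 mm and feel for the boss.

```bash
cat > g.py <<'E'
from plant import robot
from h import *
yc=.538;u=np.array([np.cos(yc),np.sin(yc)]);n=np.array([-u[1],u[0]]); t0=np.array([.51323,-.03018])
home=t0+u*.0341+n*.00013
def st(tag=""):
    s=robot.sense(); p=s["tcp_pos"]; F=s["wrist_force"]; d=(home-p[:2])@u*1e3
    print(tag,"t%.2f d%.2f lat%.2f z%.2f Fu%.2f Fn%.2f Fz%.2f rot"%(s["t"],d,(p[:2]-home)@n*1e3,p[2]*1e3,F[:2]@u,F[:2]@n,F[2]),(s["tcp_rot"][:2]*1e3).round(1),round(s["opening"],3)); return s
def P(d,z,lat=0): return [*(home-u*d/1e3+n*lat/1e3),z/1e3]
E
python3 - <<'E'
from g import *
st()
robot.move_straight(P(20.5,128),vel=.04,contact_N=6); robot.sleep(.2); st("in")
h=robot.move_straight(P(20.5,122.0),vel=.008,contact_N=2.5); print(h); st(); robot.sleep(.1); st("down")
save(robot.grab_frame("wrist"),"w8",(220,80,340,300),2.7)
save(robot.grab_frame("scene"),"s8",(235,180,305,240),10)
E
```

```text
t17.42 d34.34 lat-0.04 z128.28 Fu0.73 Fn0.48 Fz0.10 rot [-3.1411e+03 -3.0000e-01] 0.081
in t18.12 d20.75 lat0.01 z127.91 Fu0.34 Fn-0.00 Fz-0.53 rot [3.1412e+03 1.0000e-01] 0.082
True
 t18.72 d20.60 lat-0.05 z123.17 Fu-0.77 Fn0.31 Fz3.80 rot [3141.3    0. ] 0.084
down t18.82 d20.65 lat-0.01 z123.10 Fu-0.97 Fn-0.69 Fz5.05 rot [3.1413e+03 1.0000e-01] 0.084
```

View pics/w8.png

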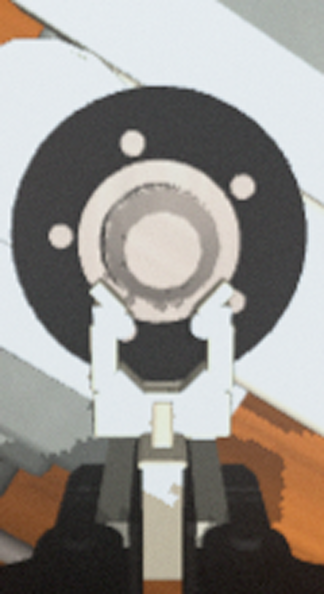

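View pics/s8.png

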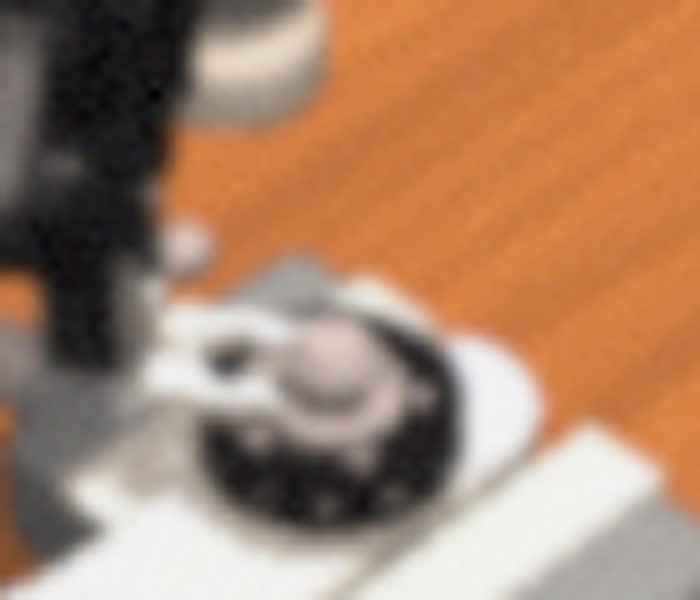

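The clip's lips are over the boss beside the head and in line. Contact came about 1 mm lower than planned, which matches the idler's own bottoming reading. I'll ease the down-force and press in.

```bash
python3 - <<'E'
from g import *
for z in (123.4,123.8):
    robot.move_straight(P(20.5,z),vel=.01); robot.sleep(.15); s=st("z%.1f"%z)
    if s["wrist_force"][2]<1.5: break
z=s["tcp_pos"][2]*1e3
zc=123.4 if z<123.4 else 123.6
h=robot.move_straight(P(12.5,zc),vel=.02,contact_N=5); print(h); robot.sleep(.1); st("pre")
save(robot.grab_frame("wrist"),"w9",(220,80,340,300),2.7)
E
```

```text
z123.4 t19.33 d20.46 lat-0.01 z123.35 Fu-0.37 Fn0.57 Fz2.41 rot [3.1402e+03 8.0000e-01] 0.082
z123.8 t19.73 d20.80 lat0.15 z123.52 Fu0.05 Fn1.04 Fz0.36 rot [3.1393e+03 1.3000e+00] 0.083
False
pre t20.38 d12.59 lat0.02 z123.54 Fu0.32 Fn-0.12 Fz-0.68 rot [3.1399e+03 9.0000e-01] 0.079
```

View pics/w9.png

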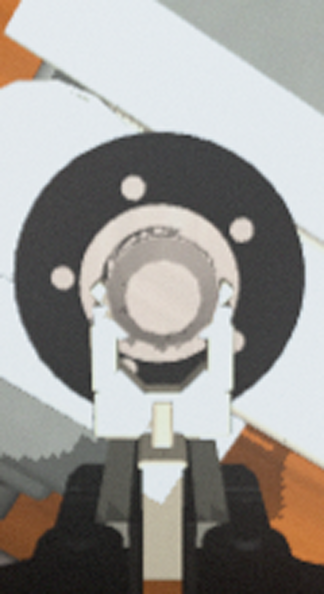

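The noses have entered the groove under the head without force. Now I'll press through the snap.

```bash
python3 - <<'E'
from g import *
for d in (10,8,6,4,2.5,1.5):
    h=robot.move_straight(P(d,123.6),vel=.02,contact_N=13); s=st("d%.1f %s"%(d,h))
    if h: break
E
```

```text
d10.0 False t20.71 d10.55 lat-0.08 z123.49 Fu-1.73 Fn0.55 Fz1.00 rot [3.1388e+03 1.0000e+00] 0.083
d8.0 False t20.96 d10.05 lat-0.13 z123.47 Fu-7.08 Fn0.29 Fz4.40 rot [3.1355e+03 1.3000e+00] 0.08
d6.0 False t21.21 d7.83 lat-0.14 z123.52 Fu-4.46 Fn0.17 Fz4.34 rot [3.1362e+03 1.2000e+00] 0.084
d4.0 False t21.46 d2.96 lat-0.05 z123.80 Fu1.05 Fn-0.16 Fz1.15 rot [-3.1406e+03  4.0000e-01] 0.077
d2.5 False t21.71 d0.95 lat-0.02 z123.91 Fu3.22 Fn-0.78 Fz0.12 rot [-3.1401e+03  3.0000e-01] 0.079
d1.5 False t21.96 d0.86 lat-0.05 z123.80 Fu3.09 Fn0.75 Fz0.24 rot [3.1413e+03 5.0000e-01] 0.083
```

It snapped in: the resistance peaked at about 7 N and then the clip pulled forward. Now the firm push, in small steps.

```bash
python3 - <<'E'
from g import *
d=1.0
while d>-4:
    robot.move_straight(P(d,123.6),vel=.01); robot.sleep(.12); s=st("cmd%.2f"%d)
    Fu=np.mean([(robot.sense()["wrist_force"][:2]@u),s["wrist_force"][:2]@u])
    if Fu<-14: break
    d-= .4 if Fu>-8 else .2
robot.sleep(.3); st("hold")
print(d)
E
```

```text
cmd1.00 t22.32 d0.80 lat-0.07 z123.73 Fu2.52 Fn-0.57 Fz1.16 rot [3.1406e+03 7.0000e-01] 0.083
cmd0.60 t22.69 d0.77 lat-0.02 z123.52 Fu2.06 Fn-0.79 Fz0.18 rot [3.1397e+03 9.0000e-01] 0.082
cmd0.20 t23.06 d0.59 lat-0.03 z123.50 Fu-0.47 Fn-0.99 Fz-0.31 rot [3.1393e+03 1.0000e+00] 0.083
cmd-0.20 t23.43 d0.05 lat0.05 z123.48 Fu-0.82 Fn-0.58 Fz1.09 rot [3.1395e+03 1.0000e+00] 0.083
cmd-0.60 t23.79 d-0.46 lat0.11 z123.49 Fu-0.65 Fn-0.03 Fz0.52 rot [3.1397e+03 1.1000e+00] 0.081
cmd-1.00 t24.16 d-0.54 lat0.11 z123.49 Fu-2.19 Fn0.31 Fz1.87 rot [3.1391e+03 1.1000e+00] 0.083
cmd-1.40 t24.52 d-0.61 lat0.05 z123.48 Fu-5.20 Fn0.55 Fz3.59 rot [3.1384e+03 1.2000e+00] 0.086
cmd-1.80 t24.89 d-0.67 lat0.11 z123.45 Fu-6.18 Fn0.14 Fz3.88 rot [3.1376e+03 1.3000e+00] 0.087
cmd-2.20 t25.26 d-0.69 lat0.09 z123.46 Fu-7.10 Fn1.19 Fz5.21 rot [3.1368e+03 1.4000e+00] 0.082
cmd-2.60 t25.62 d-0.73 lat0.10 z123.46 Fu-7.88 Fn0.94 Fz5.83 rot [3.136e+03 1.500e+00] 0.077
cmd-3.00 t25.99 d-0.76 lat0.08 z123.49 Fu-9.39 Fn2.45 Fz7.15 rot [3.1352e+03 1.6000e+00] 0.082
cmd-3.20 t26.36 d-0.76 lat0.09 z123.47 Fu-9.32 Fn1.15 Fz7.17 rot [3.1348e+03 1.6000e+00] 0.081
cmd-3.40 t26.73 d-0.78 lat0.05 z123.51 Fu-9.48 Fn1.02 Fz7.59 rot [3.1344e+03 1.6000e+00] 0.082
cmd-3.60 t27.09 d-0.76 lat0.06 z123.46 Fu-10.96 Fn1.75 Fz7.86 rot [3.1339e+03 1.7000e+00] 0.083
cmd-3.80 t27.46 d-0.81 lat0.07 z123.50 Fu-10.30 Fn2.38 Fz8.94 rot [3.1336e+03 1.7000e+00] 0.081
hold t27.76 d-0.77 lat0.08 z123.48 Fu-10.16 Fn1.61 Fz8.85 rot [3.1335e+03 1.7000e+00] 0.083
-4.0
```

The clip is home at d of about -0.5 mm, and the arm gives about 2.5 N per mm of command. I'll carry on to 15 N.

```bash
python3 - <<'E'
from g import *
d=-4.2
while d>-8:
    robot.move_straight(P(d,124.2),vel=.01); robot.sleep(.12); s=st("cmd%.2f"%d)
    Fs=[]
    for _ in range(4): robot.sleep(.02); Fs.append(robot.sense()["wrist_force"][:2]@u)
    if np.mean(Fs)<-14.6: break
    d-=.4
robot.sleep(.4); st("hold"); print(d,np.mean(Fs))
E
```

```text
cmd-4.20 t28.12 d-0.85 lat0.09 z123.56 Fu-10.61 Fn1.19 Fz6.71 rot [3.1328e+03 2.1000e+00] 0.082
cmd-4.60 t28.56 d-0.85 lat0.10 z123.56 Fu-11.54 Fn0.54 Fz6.61 rot [3.132e+03 2.100e+00] 0.087
cmd-5.00 t28.99 d-0.88 lat0.09 z123.58 Fu-11.43 Fn1.55 Fz8.28 rot [3.1312e+03 2.2000e+00] 0.081
cmd-5.40 t29.43 d-0.91 lat0.08 z123.59 Fu-13.78 Fn1.12 Fz8.59 rot [3.1304e+03 2.3000e+00] 0.086
cmd-5.80 t29.86 d-0.90 lat0.05 z123.59 Fu-13.53 Fn1.66 Fz8.85 rot [3.1295e+03 2.4000e+00] 0.083
cmd-6.20 t30.29 d-0.94 lat0.08 z123.58 Fu-15.45 Fn2.08 Fz10.94 rot [3.1287e+03 2.5000e+00] 0.087
hold t30.76 d-0.93 lat0.06 z123.59 Fu-14.92 Fn2.25 Fz11.45 rot [3.1287e+03 2.5000e+00] 0.081
-6.200000000000002 -14.884623990027864
```

It held about 15 N for half a second. Now I'll relax, release, rise and look.

```bash
python3 - <<'E'
from g import *
robot.move_straight(P(-.7,123.7),vel=.01); robot.sleep(.2); st("relax")
robot.grip(.3); robot.sleep(.1); st("open")
robot.move_straight(P(-.7,190),vel=.12); robot.sleep(.2);
save(robot.grab_frame("wrist"),"w10")
robot.move_straight([.45,-.12,.25],vel=.25); robot.sleep(.2); st()
save(robot.grab_frame("top"),"t10",(150,120,460,320),2.5);save(robot.grab_frame("scene"),"s10",(220,170,320,245),8)
E
```

```text
relax t31.66 d-0.63 lat0.08 z123.55 Fu-4.13 Fn-1.05 Fz-0.14 rot [3.1397e+03 1.0000e+00] 0.08
open t32.08 d-1.77 lat-0.10 z124.13 Fu0.39 Fn0.18 Fz-0.32 rot [-3.1409e+03  3.0000e-01] 0.298
 t33.99 d133.34 lat-43.98 z249.34 Fu0.47 Fn-0.50 Fz-0.21 rot [3.1397e+03 2.1000e+00] 0.298
```

View pics/w10.png

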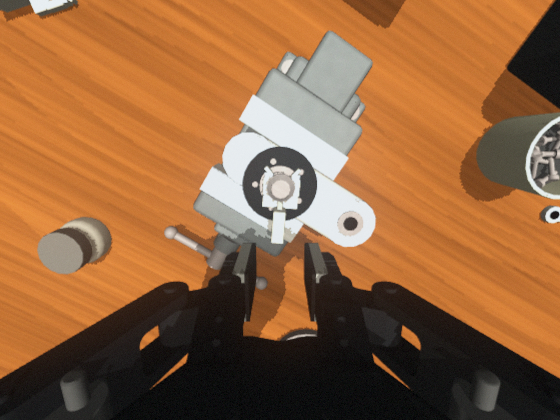

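View pics/s10.png

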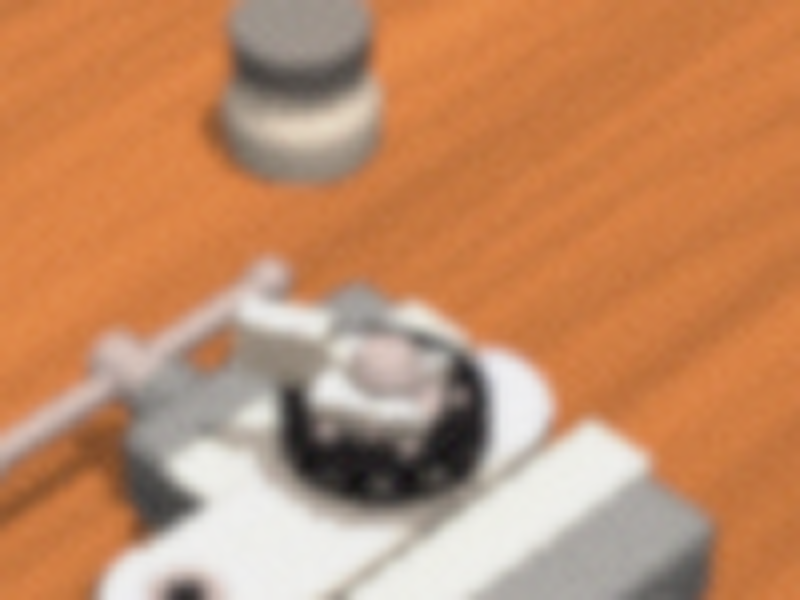

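View pics/t10.png

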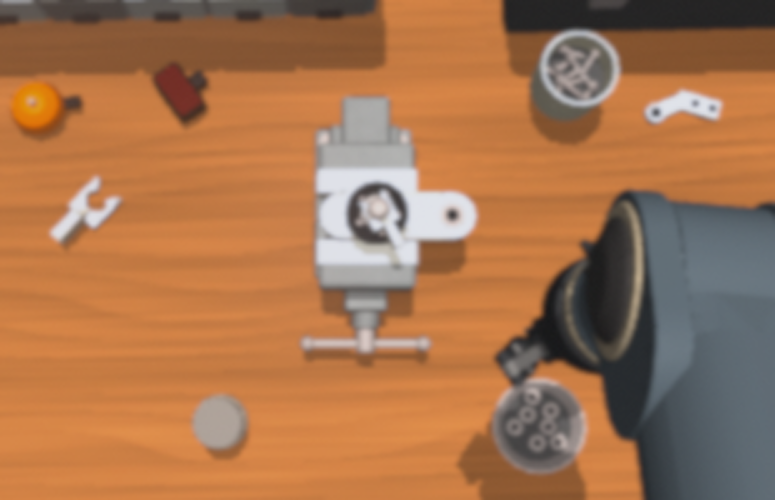

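The clip is seated around the axle (wrist view, about (282,188)), level on the boss. The idler is down, and the bystanders are where they were. Handing in.

```bash
python3 - <<'E'
from plant import robot
print(robot.close_job(), robot.sense()["t"])
E
```

```text
the job is handed in; nothing more can be done
the job is handed in; nothing more can be done
```

The idler is on the axle, down on its shoulder, and the small clip is snapped into the groove. I handed the job in at about 34 s of the 64 s allowed; no verdict was reported.

- **Idler:** it bottomed on the shoulder about 1 mm lower than I had computed. The clip later touched the idler's boss about 1 mm low too, so the two readings agree, and the pictures show the groove clear above the boss.
- **Clip:** I slid it in level on the boss. The resistance peaked at about 7 N, then the clip drew itself in.
- **Firm push:** I held it at about 15 N for roughly half a second. During that push, about 11 N also pressed down on the boss; both are under 25 N. These are wrist-force readings, so the clip–axle force itself was not measured directly.
- **Last pictures:** the clip lies level and symmetric around the axle. The bystanders still in view had not moved; the tyre lever was outside the crop I checked, but the arm never went near it. The gripper was open and clear of everything, with force readings near zero.

My visual estimate of the clip's home position was about 0.5 mm short. The clip stopped on the groove's core, so this did not matter.

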